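# Touch off the fingertips on the brass setter and confirm

## Robot

A 6-joint arm with a two-finger parallel gripper is mounted at the origin on a cart in front of the work surface, level with it; the furniture and walls round the work are solid. World frame = base frame: x ahead of the robot, y to its left, z up, the work surface at z = 0. Lengths are in m, angles in degrees, forces in N, time in s.
With the tool pointing down it reaches from about 0.375 to 0.9 m from the base axis. Payload 3.1 kg.
Tool frame: the origin (TCP) lies between the finger pads; the fingertips stand 11 mm ahead of it and the grasp point (between the pads) lies 8 mm behind it; z points along the fingers, y is the line along which they close (so a half turn about z gives the same grasp; the last joint's range is limited). The gripper opens to 87 mm and grips with 3 to 60 N. Pads are 19 mm wide; open, the fingers measure 117 mm over their backs; the gripper's body (75 mm by 190 mm) begins 51 mm behind the grasp point.
Start: joints at [65.518, 30.224, 82.088, -0, 67.689, -10.227], TCP at [0.154, 0.606, 0.203] pointing down, gripper open.
Joint ranges: [-176.69, 176.69], [-43.24, 126.21], [12.49, 139.97], [-82, 262], [0, 151.66], [-163.58, 163.58]. Speed limits (degrees/s): [159.86, 159.86, 180, 180, 180, 180].

## Interface

Orientations are given as a 3x3 rotation matrix whose columns are the frame's x, y, z axes.
In Python, from rig import bot, viewer, workorder, nets gives the robot as it stands. The module is installed in compiled form; this text tells all that it offers.
- The arm moves only by the tool move_arm, never from a script. Its argument "increments" is a list of rows, each a list of 7 numbers: the shift along the tool's x, y, z normalised to -1 to 1, where 1 is 0.3 m, then the turn, a rotation vector about the tool's x, y, z normalised to -1 to 1, where 1 is pi rad, then the opening, from 0 (shut) to 1 (fully open). In form: [[tx, ty, tz, wx, wy, wz, grip], ...]. A call has 1 to 10 rows; each row is the pose to reach, as a shift and turn from the pose commanded when the call began, along the tool's axes at that moment, turning the shorter way round; what a row does not reach only later rows make up. A row lasts 1/12 s, in which the tool goes at most 41.7 mm and 7.16 degrees, less where a joint would pass 70% of its speed; a pose out of reach is approached as far as the arm can. A call with a number of a shift or a turn outside -1 to 1 is refused whole. A call with a gripper value outside its range is refused whole. The fingers move at their own pace and stop on an object; the grip force is fixed at half the most. Time passes only in rows, so rows that repeat a pose let the fingers close. It gives the time, the measured TCP pose, the force, the opening and the grip force at its end, in the units of the state.
- bot.read_state(): the state, without advancing time (a new reading comes with each control period).
- viewer.capture(name): name is "side" or "top" or "wrist"; returns a dict with "image" (384x512x3 uint8, blue, green, red), "K" (3x3 intrinsics, pixels), "eye" and "orientation" of the camera in the world. Camera axes: x right, y up, looking along -z (the intrinsics and any distortion apply to the point x, -y, -z); pixel columns grow to the right and rows downward; lengths in m; the calibration is good to about 2 mm. A picture is of the moment at which its call begins. There is no depth.
- workorder.hand_in(): hands the job in; it is judged then, once.
Trained networks look in the newest picture that a camera, given by its name, has taken for a name from the list of things; names that differ only in an ending like _2 or _b are one class to them, and where a whole thing is asked for, a point or a joint stands for the part that bears it (a point fixed in the world has none). Each returns a list of dicts, best first, with "conf" (0 to 1); they miss things now and then, are a little off and sometimes report something else, mostly with a low value. They report only what shows in the picture. A call takes as long as a camera call. They do not tell look-alikes from the thing itself.
- nets.find_in(camera, thing): "location" ([column, row] in pixels, amid what is visible of it).
The state is a dict: "time_s": time; "joint_positions": joint angles; "qvel": joint speeds; "tau": joint torques, N m; "position": TCP position; "tcp_rot": TCP orientation; "force": force on the tool from outside, world axes, zero at the start; "moment": the same for the moment, N m; "opening": opening from 0.0 (shut) to 1.0 (fully open); "grasp_force": force on a finger pad.
Only numpy, scipy, OpenCV 4.12 (cv2) and the standard library are available. Lean on these libraries where they do the work, as an engineer would, in place of code of your own. Each camera call takes 0.05 s, during which the arm holds its last target. There are 200 camera calls.

## Task

Touch off the gripper for today's work: lightly press down the cap of the brass-capped setter with the fingertips, a few millimetres but not to its stop, then withdraw so that the cap springs back up. Then confirm by pressing the green button fully down (no hard blow) with the fingertips and back away from it. Do not shift or lift anything, and do not touch the other two setters, the red button or the black loupe.

Things in the scene. Friction and masses are not known exactly. Their poses are not given: they have to be found in the camera images.
- brass_setter: brass-capped touch setter, loose on the bench: a round silver-grey body (foot 54 mm across and 7 mm high, barrel 44 mm across, body top at 48 mm) with a brass cap on top; origin at the centre of its underside, z up. Mass about 0.7 kg; pressed off-centre or sideways it can slide or tip
- brass_cap_top (a point): centre of the top face of the brass cap; the cap is a flat-topped disc 28 mm across, top 62 mm above the bench when up
- brass_cap (a joint): how far the brass cap is pressed down, m: 0 = up, 0.010 = at its hard stop. It springs back by itself; pressing takes about 1 N to start, 3.5 N at 5 mm and 6 N at the stop
- blue_setter: blue-capped touch setter, loose on the bench: a round silver-grey body (foot 54 mm across and 7 mm high, barrel 44 mm across, body top at 48 mm) with a blue cap on top; origin at the centre of its underside, z up. Same shape and height; to be left alone
- black_setter: black-capped touch setter, loose on the bench: a round silver-grey body (foot 54 mm across and 7 mm high, barrel 44 mm across, body top at 48 mm) with a black cap on top; origin at the centre of its underside, z up. Same shape and height; to be left alone
- green_button_top (a point): centre of the top face of the green push button: a flat green disc 32 mm across, top 22 mm above the bench, on a round grey housing 48 mm across and 12 mm high, fixed to the bench
- green_button (a joint): how far the green button is pressed, m: 0 = up, 0.006 = fully down. It springs back; pressing takes about 1.5 N to start and 5 N fully down
- red_button_top (a point): centre of the top face of the red push button, made like the green one; to be left alone
- red_button_base: grey housing of the red button, 48 mm across, 12 mm high; origin at the centre of its underside, fixed to the bench
- green_button_base: grey housing of the green button, 48 mm across, 12 mm high; origin at the centre of its underside, fixed to the bench
- red_button (a joint): how far the red button is pressed, m: 0 = up, 0.006 = fully down
- loupe: loose black eye loupe, a hollow cup 36 mm across and 30 mm high; origin at the centre of its underside; to be left alone
Mind the look-alikes: they are no part of the job. What is shaped like the red_button_base but blue is not meant.

How it is judged (in metres and radians):
On the way, in this order (a step that is already met when the one before it is completed fails the run):
1. the fingertips press the brass cap down more than 1.5 mm (value of joint brass_cap above 0.0015 m and contact force between the fingers and brass_setter above 0.5 N), for 0.1 s.
2. withdrawn: the brass cap is up again and nothing touches the setter (value of joint brass_cap below 0.001 m and contact force between each of the fingers, the arm and brass_setter below 0.1 N), for 0.1 s.
3. the fingertips press the green button down more than 4 mm (value of joint green_button above 0.004 m and contact force between the fingers and green_button_base above 0.5 N), for 0.1 s.
At the end, for the whole second after the job is handed in: The brass cap and both buttons are sprung back up (within 1 mm); the brass-capped setter stands upright, at rest and within 10 mm of where it was; the other setters and the loupe have not moved 8 mm (value of joint each of brass_cap, green_button, red_button below 0.001 m and distance of brass_setter from where it was at the start of the episode below 0.01 m and distance of each of blue_setter, black_setter, loupe from where it was at the start of the episode below 0.008 m and angle between brass_setter's own z axis and vertical below 0.1 rad and linear speed of brass_setter below 0.02 m/s); the robot touches nothing.
It fails at once if the blue- or black-capped setter is touched or moved (contact force between any of the fingers, the arm and blue_setter above 0.5 N or distance of any of blue_setter, black_setter from where it was at the start of the episode above 0.008 m or contact force between any of the fingers, the arm and black_setter above 0.5 N).
It fails at once if the red button or the loupe is touched or moved (contact force between any of the fingers, the arm and red_button_base above 0.5 N or value of joint red_button above 0.001 m or contact force between any of the fingers, the arm and loupe above 0.5 N or distance of loupe from where it was at the start of the episode above 0.008 m).
It fails at once if the brass cap is driven nearly to its stop (more than 8.5 of 10 mm) (value of joint brass_cap above 0.0085 m).
It fails at once if the brass-capped setter is shifted more than 10 mm, lifted or tipped (distance of brass_setter from where it was at the start of the episode above 0.01 m or height (world z) of brass_setter above 0.005 m or angle between brass_setter's own z axis and vertical above 0.12 rad).
It fails at once if the green button is hit hard (over 40 N) (contact force between any of the fingers, the arm and green_button_base above 40 N).
It also fails if it takes over 43 s, if anything falls off the work surface, if the arm or the gripper's body presses on something with over 40 N, if the wrist force passes 120 N, or if a joint passes its speed limit or range.

## Working session

There is one attempt and no reset: what is moved stays moved. The work goes in short steps, Python scripts to look and compute and a tool call to move; the robot and the scene stay as the last step left them, time stands still between calls to the robot, and variables do not carry over. Pictures are saved under pics/ and viewed, at most 11 in all, crops included, and the job is handed in when it is done.

Besides the shell and the picture viewer there is one more tool, called after "Call:" as a command line: name --pt "numbers of a row" for each row, then --argument value for the rest. move_arm: Moves the arm, as the interface text tells. Its arguments: {"type":"object","properties":{"increments":{"type":"array"}},"required":["increments"]}

```bash
mkdir -p pics
cat > h.py <<'E'
import numpy as np, cv2
from rig import bot, viewer, workorder, nets
def cap(n,name=None):
    c=viewer.capture(n)
    if name: cv2.imwrite(f'pics/{name}.png',c['image'])
    return c
def ray(c,px):
    K=np.array(c['K']);d=np.linalg.solve(K,[px[0],px[1],1.]);d=np.array(c['orientation'])@(d*[1,-1,-1])
    return np.array(c['eye']),d
def onz(c,px,z):
    e,d=ray(c,px);return e+d*(z-e[2])/d[2]
def tri(rs):
    A=np.zeros((3,3));b=np.zeros(3)
    for e,d in rs:
        d=d/np.linalg.norm(d);P=np.eye(3)-np.outer(d,d);A+=P;b+=P@e
    return np.linalg.solve(A,b)
E
python3 - <<'E'
from h import *
s=bot.read_state();print(s['time_s'],s['position'],np.round(s['tcp_rot'],3).tolist(),s['force'])
ims=[]
Z=dict(brass_cap_top=.062,brass_setter=.03,blue_setter=.03,black_setter=.03,green_button_top=.022,red_button_top=.022,loupe=.015)
for n in ['top','side','wrist']:
    c=cap(n,n+'0');print(n,np.round(c['eye'],3),np.round(c['orientation'],2).tolist(),'dist' in c, list(c))
    for t,z in Z.items():
        for r in nets.find_in(n,t)[:3]: print(' ',t,round(r['conf'],2),np.round(r['location'],1),np.round(onz(c,r['location'],z),3))
E
```

```text
0.0 [0.15354966 0.60503997 0.20195182] [[-0.969, 0.246, -0.001], [0.246, 0.969, -0.002], [0.0, -0.002, -1.0]] [-0.10849582 -0.12083646  0.60925735]
top [0.442 0.156 1.049] [[0.02, 0.99, -0.11], [-1.0, 0.02, 0.02], [0.03, 0.11, 0.99]] False ['image', 'K', 'eye', 'orientation']
  brass_cap_top 0.59 [243.9 238.2] [0.434 0.179 0.062]
  brass_setter 0.48 [142.4 248.6] [0.405 0.424 0.03 ]
  blue_setter 0.91 [197.9 232.8] [0.445 0.292 0.03 ]
  black_setter 0.84 [296.4 231.9] [0.451 0.052 0.03 ]
  black_setter 0.62 [242.5 236.4] [0.438 0.183 0.03 ]
  green_button_top 0.45 [242.2 171. ] [0.601 0.188 0.022]
  red_button_top 0.7 [367.2 219.5] [ 0.485 -0.125  0.022]
  red_button_top 0.67 [314.4 170.3] [0.606 0.007 0.022]
  red_button_top 0.5 [334.9 218.2] [ 0.487 -0.045  0.022]
  loupe 0.66 [144.  248.6] [0.404 0.424 0.015]
side [0.532 1.171 0.456] [[-1.0, 0.03, -0.03], [-0.04, -0.37, 0.93], [0.01, 0.93, 0.37]] False ['image', 'K', 'eye', 'orientation']
  brass_cap_top 0.5 [307.1 198.5] [0.443 0.196 0.062]
  brass_setter 0.69 [306.6 207.8] [0.441 0.177 0.03 ]
  blue_setter 0.75 [311.9 233.2] [0.439 0.312 0.03 ]
  blue_setter 0.67 [237.7 213. ] [0.604 0.219 0.03 ]
  black_setter 0.92 [300.1 187.7] [0.449 0.041 0.03 ]
  green_button_top 0.64 [241.  215.2] [0.596 0.213 0.022]
  red_button_top 0.62 [246.  200.2] [0.59  0.12  0.022]
  red_button_top 0.56 [287.  171.2] [ 0.48  -0.118  0.022]
  red_button_top 0.55 [286.7 181.9] [ 0.483 -0.024  0.022]
  loupe 0.71 [333.5 266.8] [0.406 0.422 0.015]
wrist [0.091 0.622 0.384] [[0.25, -0.94, -0.23], [0.97, 0.24, 0.06], [-0.0, -0.24, 0.97]] False ['image', 'K', 'eye', 'orientation']
```

View pics/top0.png

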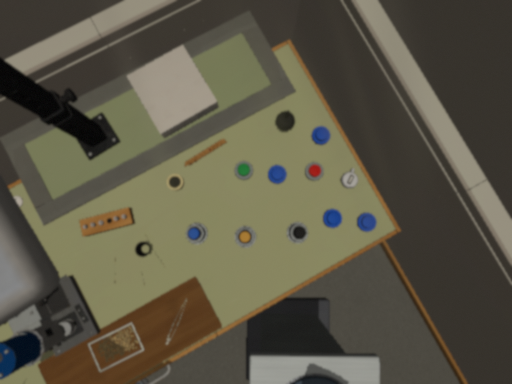

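View pics/side0.png

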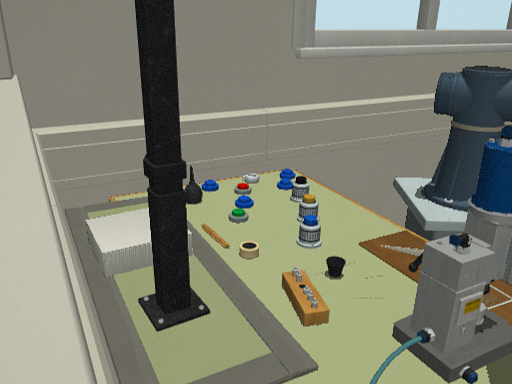

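Top: brass setter at (245,237), between blue (196,232) and black (298,232). Green button is at (243,170), red at (314,171), with blue look-alikes around them. The side view agrees: brass (308,200), green (239,214).

Run:
```python
from h import *
T=cap('top');S=cap('side');im=T['image']
def blob(c,p,kind,r=14):
    im=c['image'];h=cv2.cvtColor(im,cv2.COLOR_BGR2HSV);lo,hi=dict(brass=((10,120,90),(24,255,255)),green=((50,120,50),(85,255,255)))[kind]
    m=cv2.inRange(h,lo,hi);k=np.zeros_like(m);cv2.circle(k,tuple(map(int,p)),r,255,-1);m&=k
    ys,xs=np.nonzero(m);return len(xs),np.array([xs.mean(),ys.mean()])
for kind,pt,ps,z in [('brass',(245,237),(308,200),.06),('green',(243,170),(239,214),.02)]:
    a=blob(T,pt,kind);b=blob(S,ps,kind);print(kind,a,b,'tri',tri([ray(T,a[1]),ray(S,b[1])]).round(4),onz(T,a[1],z).round(4),onz(S,b[1],z).round(4))
def proj(c,P):
    q=np.array(c['orientation']).T@(np.array(P)-c['eye']);p=np.array(c['K'])@(q*[1,-1,-1]);return p[:2]/p[2]
print(proj(S,[.154,.606,.2]),proj(T,[.154,.606,.2]))
s=bot.read_state();R=np.array(s['tcp_rot']);g=np.array([.43,.185,.2]);print(R.T@(g-s['position'])/.3)
for p in [(98,135),(285,121),(175,85)]:print(onz(T,p,0))
```

```text
brass (110, array([244.5, 236.4])) (87, array([308.90804598, 198.01149425])) tri [0.4377 0.178  0.0561] [0.4383 0.1778 0.06  ] [0.438  0.1878 0.06  ]
green (94, array([243.14893617, 169.14893617])) (88, array([238.09090909, 212.09090909])) tri [0.6055 0.186  0.0179] [0.6056 0.186  0.02  ] [0.6047 0.1909 0.02  ]
[548.11133384 224.15194602] [ 17.80589092 380.78472167]
[-1.237385   -1.13267724  0.00983593]
[0.68892897 0.55924292 0.        ]
[0.7375616  0.08097175 0.        ]
[0.82644835 0.36897538 0.        ]
```

View pics/wrist0.png

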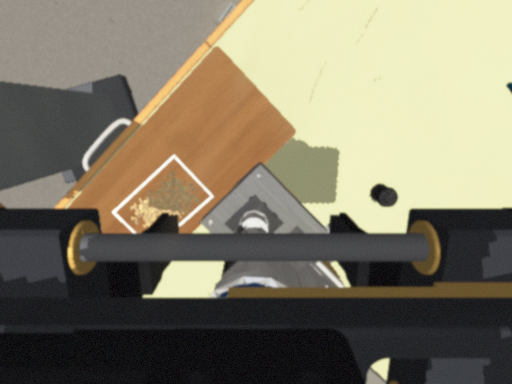

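Wrist view: a grey device stands on the bench right under the gripper at about (260,230), so I'll rise straight up before travelling.

Call:
move_arm --pt "0 0 -0.13 0 0 0 1" --pt "0 0 -0.26 0 0 0 1" --pt "0 0 -0.39 0 0 0 1" --pt "0 0 -0.5 0 0 0 1" --pt "0 0 -0.5 0 0 0 1"

```text
time_s: 1.72
position: [0.1554, 0.6095, 0.362]
tcp_rot: [[-0.969, 0.246, 0.007], [0.246, 0.969, 0.015], [-0.003, 0.016, -1.0]]
force: [0.6, 0.6, 0.2]
opening: 0.996
grasp_force: 0.0
```

Call:
move_arm --pt "-0.1 -0.09 0 0 0 0 0.5" --pt "-0.19 -0.18 0 0 0 0 0.2" --pt "-0.28 -0.26 0 0 0 0 0" --pt "-0.37 -0.34 0 0 0 0 0" --pt "-0.46 -0.43 0 0 0 0 0" --pt "-0.55 -0.51 0 0 0 0 0" --pt "-0.64 -0.59 0 0 0 0 0" --pt "-0.72 -0.66 0 0 0 0 0" --pt "-0.8 -0.74 0 0 0 0 0" --pt "-0.8 -0.74 0 0 0 0 0"

```text
time_s: 2.55
position: [0.3345, 0.3272, 0.3529]
tcp_rot: [[-0.968, 0.252, 0.002], [0.252, 0.968, -0.003], [-0.002, -0.002, -1.0]]
force: [-0.5, -0.2, -0.4]
opening: 0.326
grasp_force: 0.0
```

Run:
```python
from h import *
s=bot.read_state();R=np.array(s['tcp_rot']);print(s['time_s'],s['position'],s['opening'],s['force'],R.round(3).tolist(),np.round(s['joint_positions'],1))
print(R.T@(np.array([.438,.180,.2])-s['position'])/.3)
```

```text
2.55 [0.33450503 0.32724629 0.3528515 ] 0.32565524975878596 [-0.5183295  -0.20635394 -0.4006726 ] [[-0.968, 0.252, 0.002], [0.252, 0.968, -0.003], [-0.002, -0.002, -1.0]] [ 30.8   8.6  91.   -0.2  80.4 -44.6]
[-0.45626046 -0.38690324  0.51151369]
```

Call:
move_arm --pt "-0.1 -0.09 0.06 0 0 0 0" --pt "-0.2 -0.18 0.13 0 0 0 0" --pt "-0.29 -0.26 0.2 0 0 0 0" --pt "-0.38 -0.34 0.28 0 0 0 0" --pt "-0.46 -0.4 0.36 0 0 0 0" --pt "-0.46 -0.4 0.45 0 0 0 0" --pt "-0.46 -0.4 0.5 0 0 0 0" --pt "-0.46 -0.4 0.5 0 0 0 0" --pt "-0.46 -0.4 0.5 0 0 0 0"

```text
time_s: 3.3
position: [0.4355, 0.1814, 0.2024]
tcp_rot: [[-0.969, 0.246, -0.002], [0.246, 0.969, -0.0], [0.002, -0.001, -1.0]]
force: [1.0, 0.4, 0.3]
opening: 0.006
grasp_force: 0.0
```

Run:
```python
from h import *
s=bot.read_state();R=np.array(s['tcp_rot']);print(s['time_s'],s['position'],s['opening'],s['force'],R.round(4).tolist())
c=cap('wrist','wrist1')
for t,z in dict(brass_cap_top=.062,black_setter=.06,blue_setter=.06,green_button_top=.022).items():
    for r in nets.find_in('wrist',t)[:2]: print(' ',t,round(r['conf'],2),np.round(r['location'],1),np.round(onz(c,r['location'],z),4))
m=cv2.inRange(cv2.cvtColor(c['image'],cv2.COLOR_BGR2HSV),(10,120,60),(26,255,255))
n,l,st,ce=cv2.connectedComponentsWithStats(m)
for i in range(1,n):
    if st[i,4]>60: print(st[i],ce[i],onz(c,ce[i],.062).round(4))
```

```text
3.3 [0.43551126 0.18139342 0.20242645] 0.005840613523223661 [1.0098079  0.40047212 0.34521952] [[-0.9692, 0.2464, -0.0021], [0.2464, 0.9692, -0.0001], [0.002, -0.0006, -1.0]]
  brass_cap_top 0.93 [247.9 176.8] [0.4368 0.1743 0.062 ]
  black_setter 0.62 [155.4 198.2] [0.4353 0.0668 0.06  ]
  blue_setter 0.77 [348.6 151.1] [0.4366 0.2872 0.06  ]
[   0    0  213  227 3246] [ 90.77942083 106.83518176] [0.3243 0.0343 0.062 ]
[ 275    0  120   56 3605] [332.21581137  19.70346741] [0.3057 0.2933 0.062 ]
[ 471  115   41   51 1243] [492.94931617 141.89460981] [0.4646 0.4379 0.062 ]
[239 164  25  25 484] [250.65909091 175.96694215] [0.4366 0.1774 0.062 ]
[234 221   7  53 240] [236.65416667 247.05416667] [0.5147 0.1404 0.062 ]
[267 221   7  54 246] [270.47154472 247.42276423] [0.5249 0.1786 0.062 ]
[382 263  11  14  81] [386.09876543 268.85185185] [0.5858 0.3056 0.062 ]
[  22  278  368   21 4016] [229.95244024 290.99601594] [0.5686 0.1175 0.062 ]
```

View pics/wrist1.png

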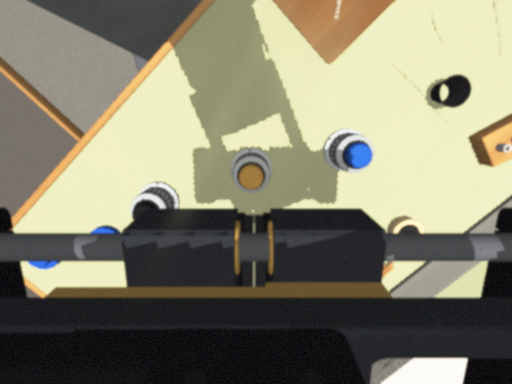

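Wrist view: the brass cap is at (251,176), clearly visible ahead of the closed fingers, and agrees with the top view at (0.437, 0.178). I'll centre over it and descend to about 14 mm above it.

Call:
move_arm --pt "-0.008 -0.01 0.1 0 0 0 0" --pt "-0.008 -0.01 0.2 0 0 0 0" --pt "-0.008 -0.01 0.28 0 0 0 0" --pt "-0.008 -0.01 0.34 0 0 0 0" --pt "-0.008 -0.01 0.38 0 0 0 0" --pt "-0.008 -0.01 0.38 0 0 0 0" --pt "-0.008 -0.01 0.38 0 0 0 0" --pt "-0.008 -0.01 0.38 0 0 0 0"

```text
time_s: 4.22
position: [0.4386, 0.1781, 0.0901]
tcp_rot: [[-0.969, 0.246, 0.003], [0.246, 0.969, 0.0], [-0.002, 0.001, -1.0]]
force: [-0.0, 0.8, 0.4]
opening: 0.007
grasp_force: 0.0
```

Run:
```python
from h import *
s=bot.read_state();R=np.array(s['tcp_rot']);print(s['position'],s['force'],R[:,2])
c=cap('side');w=cap('wrist')
a=cv2.resize(c['image'][150:250,250:370],None,fx=5,fy=5);cv2.imwrite('pics/side2.png',a)
a=cv2.resize(w['image'][130:290,150:350],None,fx=3,fy=3);cv2.imwrite('pics/wrist2.png',a)
P=[]
for _ in range(4):
    cap('top');s=bot.read_state();P.append(np.r_[s['position'],s['force']])
print(np.round(P,4))
```

```text
[0.43862531 0.17808387 0.09005731] [-0.04836543  0.8005674   0.3941396 ] [ 2.50614326e-03  3.96504888e-04 -9.99996781e-01]
[[ 0.4385  0.178   0.0901  0.2045  0.1049 -0.5852]
 [ 0.4384  0.1779  0.09    1.073  -1.0431 -0.106 ]
 [ 0.4382  0.1778  0.0898  0.0866  0.2128 -0.512 ]
 [ 0.438   0.1778  0.0896 -0.139  -0.0629  0.8575]]
```

View pics/side2.png

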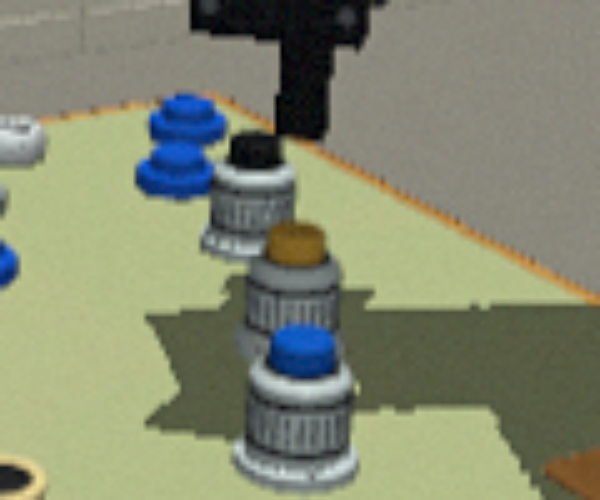

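View pics/wrist2.png

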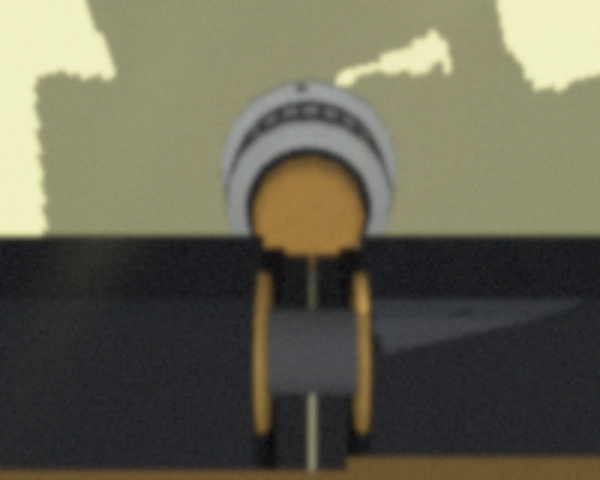

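Side crop: the fingertips (about (310,177) full-frame) are above the cap (309,197), but the gap looks bigger than expected. I'll check by projection.

Run:
```python
from h import *
def proj(c,P):
    q=np.array(c['orientation']).T@(np.array(P)-c['eye']);p=np.array(c['K'])@(q*[1,-1,-1]);return (p[:2]/p[2]).round(1)
s=bot.read_state();p=s['position'];print(p,s['joint_positions'])
for n in ['side','wrist','top']:
    c=cap(n);print(n,'tip',proj(c,p-[0,0,.011]),'tcp',proj(c,p),'cap',proj(c,[.437,.178,.062]),'foot',proj(c,[.437,.178,0]),c['eye'])
    if n=='wrist': print(onz(c,[252.7,199],.062))
```

```text
[0.43803398 0.1777782  0.08962947] [ 8.51080860e+00  2.95187353e+01  1.09719500e+02 -1.83085309e-03
  4.06763898e+01 -6.72363884e+01]
side tip [309.  189.1] tcp [309.3 184.7] cap [309.1 195.7] foot [307.6 219.5] [0.53181508 1.17077533 0.45624024]
wrist tip [253.9 211.8] tcp [253.9 217.3] cap [253.8 203.1] foot [253.8 183.6] [0.37499562 0.19364179 0.27071989]
[0.4338049  0.17797113 0.062     ]
top tip [244.3 236.6] tcp [244.2 236.6] cap [244.4 237. ] foot [244.9 236.8] [0.44242    0.15623102 1.049292  ]
```

Call:
move_arm --pt "0 0 0.02 0 0 0 0" --pt "0 0 0.04 0 0 0 0" --pt "0 0 0.047 0 0 0 0" --pt "0 0 0.047 0 0 0 0" --pt "0 0 0.047 0 0 0 0" --pt "0 0 0.047 0 0 0 0"

```text
time_s: 5.17
position: [0.4376, 0.1777, 0.0747]
tcp_rot: [[-0.969, 0.246, -0.0], [0.246, 0.969, -0.0], [0.0, -0.0, -1.0]]
force: [0.6, -1.3, 0.2]
opening: 0.002
grasp_force: 0.0
```

```bash
cat > chk.py <<'E'
from h import *
import sys
P=[]
for i in range(4):
    c=cap('side');s=bot.read_state();P.append(np.r_[s['position'],s['force']])
print(s['time_s'],np.mean(P,0).round(4),np.array(P)[:,5].round(2))
cv2.imwrite('pics/%s.png'%sys.argv[1],cv2.resize(c['image'][150:230,260:360],None,fx=6,fy=6,interpolation=cv2.INTER_CUBIC))
E
python3 chk.py s3
```

```text
5.3667 [ 0.4377  0.1777  0.0749 -0.1629 -0.2603  0.0377] [ 0.27 -0.77  1.13 -0.48]
```

View pics/s3.png

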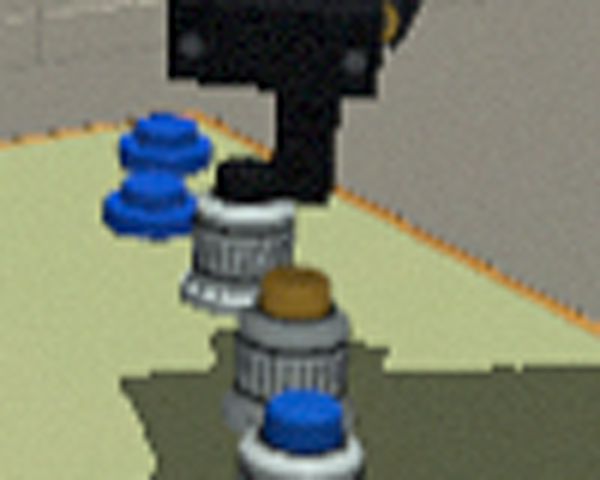

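The side view shows the tips at (311,183), still about 12 px (roughly 25–30 mm) above the cap at (309,196). There's no contact force, so the nominal tip height seems off. I'll go down in small steps, watching the force.

Call:
move_arm --pt "0 0 0.01 0 0 0 0" --pt "0 0 0.02 0 0 0 0" --pt "0 0 0.02 0 0 0 0" --pt "0 0 0.02 0 0 0 0"

```text
time_s: 5.7
position: [0.4374, 0.1777, 0.0686]
tcp_rot: [[-0.969, 0.246, -0.001], [0.246, 0.969, -0.0], [0.001, -0.0, -1.0]]
force: [0.1, -0.7, -0.4]
opening: 0.004
grasp_force: 0.0
```

```bash
python3 chk.py s4
python3 - <<'E'
from h import *
w=cap('wrist');t=cap('top')
a=cv2.resize(w['image'][130:290,150:350],(500,400));b=cv2.resize(cv2.imread('pics/s4.png'),(300,240));c=cv2.resize(t['image'][180:300,180:330],(300,240))
o=np.zeros((500,800,3),np.uint8);o[:400,:500]=a;o[:240,500:]=b;o[240:480,500:]=c;cv2.imwrite('pics/m4.png',o)
E
```

```text
5.9 [ 0.4376  0.1777  0.0688 -0.3177 -0.0656 -0.1224] [-0.41 -0.3  -0.1   0.33]
```

View pics/m4.png

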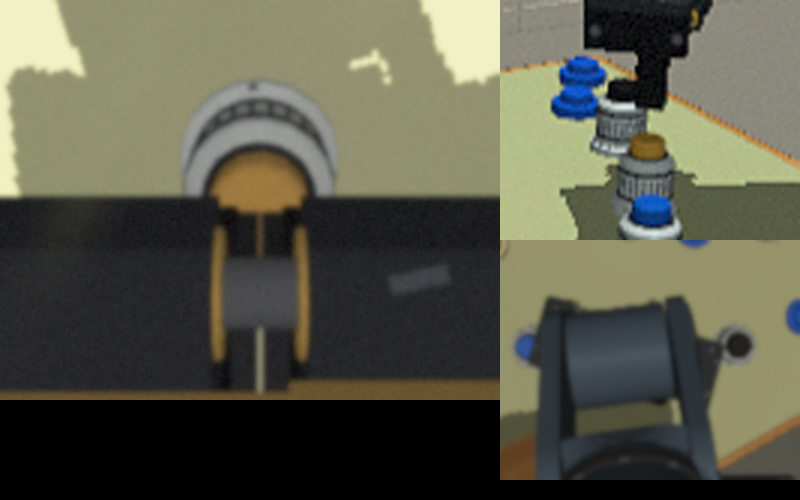

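No contact at TCP z 0.0688. The side inset still shows a gap of about 20 mm. Continuing.

Call:
move_arm --pt "0 0 0.01 0 0 0 0" --pt "0 0 0.02 0 0 0 0" --pt "0 0 0.02 0 0 0 0" --pt "0 0 0.02 0 0 0 0"

```text
time_s: 6.33
position: [0.4373, 0.1777, 0.0626]
tcp_rot: [[-0.969, 0.246, -0.001], [0.246, 0.969, -0.0], [0.001, -0.0, -1.0]]
force: [0.1, 0.7, -0.8]
opening: 0.007
grasp_force: 0.0
```

```bash
python3 chk.py s5
```

```text
6.5333 [ 0.4376  0.1777  0.0628  0.1136 -0.1453  0.2497] [0.46 0.19 0.13 0.22]
```

Call:
move_arm --pt "0 0 0.01 0 0 0 0" --pt "0 0 0.02 0 0 0 0" --pt "0 0 0.02 0 0 0 0" --pt "0 0 0.02 0 0 0 0"

```text
time_s: 6.87
position: [0.4373, 0.1776, 0.0566]
tcp_rot: [[-0.969, 0.246, -0.001], [0.246, 0.969, -0.0], [0.001, -0.0, -1.0]]
force: [-0.5, -0.3, -0.2]
opening: 0.006
grasp_force: 0.0
```

```bash
python3 chk.py s6; python3 -c "
import cv2
for n in ['s3','s4','s5','s6']:
    a=cv2.imread(f'pics/{n}.png')[3::6,3::6]; print(n,[tuple(int(v) for v in a[r,50]) for r in range(28,54)] if n=='s6' else [int(a[r,50].max()) for r in range(25,50)])"
```

```text
7.0667 [ 0.4376  0.1777  0.0568 -0.3888 -0.2008 -0.1614] [ 0.21  0.19 -1.02 -0.02]
s3 [24, 15, 12, 14, 19, 24, 15, 17, 33, 149, 200, 197, 195, 196, 196, 193, 192, 193, 178, 138, 93, 96, 108, 133, 129]
s4 [15, 25, 23, 19, 26, 19, 11, 18, 14, 24, 6, 140, 204, 200, 194, 192, 192, 190, 182, 138, 90, 95, 112, 130, 129]
s5 [22, 18, 17, 22, 23, 17, 13, 18, 23, 22, 25, 21, 13, 64, 158, 202, 192, 195, 183, 136, 89, 96, 113, 133, 130]
s6 [(16, 6, 5), (20, 12, 7), (13, 0, 5), (13, 16, 11), (11, 13, 8), (20, 14, 18), (3, 13, 11), (10, 14, 14), (17, 18, 14), (6, 9, 0), (17, 10, 13), (1, 1, 4), (13, 18, 12), (99, 141, 133), (148, 205, 195), (128, 181, 174), (90, 135, 140), (25, 65, 92), (31, 76, 98), (27, 83, 109), (36, 101, 131), (37, 101, 132), (41, 104, 130), (28, 94, 123), (27, 80, 104), (70, 75, 76)]
```

View pics/s6.png

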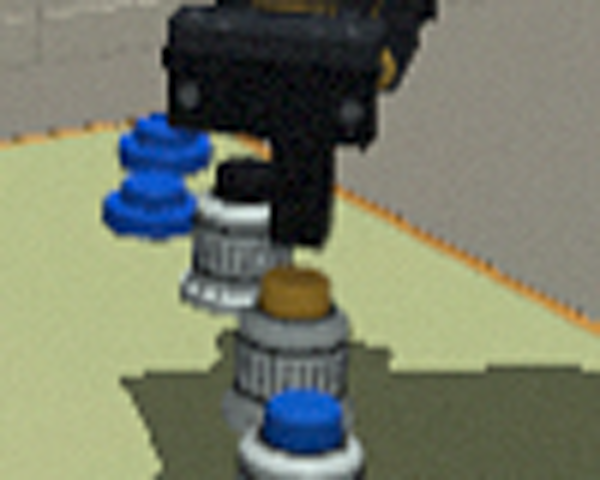

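Tips now at (310,191), cap top at about (309,195.7). Scaling at 2.5 mm/px, contact should come in 12–15 mm. I'll take 8 mm and then fine steps.

Call:
move_arm --pt "0 0 0.01 0 0 0 0" --pt "0 0 0.02 0 0 0 0" --pt "0 0 0.027 0 0 0 0" --pt "0 0 0.027 0 0 0 0" --pt "0 0 0.027 0 0 0 0"

```text
time_s: 7.48
position: [0.4374, 0.1777, 0.0485]
tcp_rot: [[-0.969, 0.246, -0.001], [0.246, 0.969, -0.0], [0.001, -0.0, -1.0]]
force: [0.2, 0.4, -0.0]
opening: 0.009
grasp_force: 0.0
```

```bash
python3 chk.py s7
cat >> chk.py <<'E'
a=c['image'][150:230,260:360]
print([int(a[r,50].max()) for r in range(38,56)],[int(a[r,50,2])-int(a[r,50,0]) for r in range(38,56)])
E
```

```text
7.6833 [ 0.4376  0.1777  0.0487 -0.252  -0.0786  0.0083] [ 0.59 -0.35 -0.56  0.36]
```

Call:
move_arm --pt "0 0 0.005 0 0 0 0" --pt "0 0 0.01 0 0 0 0" --pt "0 0 0.01 0 0 0 0" --pt "0 0 0.01 0 0 0 0"

```text
time_s: 8.02
position: [0.4375, 0.1777, 0.0456]
tcp_rot: [[-0.969, 0.246, -0.0], [0.246, 0.969, -0.0], [0.0, -0.0, -1.0]]
force: [-0.0, -0.4, -0.6]
opening: 0.0
grasp_force: 0.0
```

```bash
python3 chk.py s8
```

```text
8.2167 [ 0.4376  0.1777  0.0457 -0.0131 -0.199   0.3028] [ 0.16  0.85 -0.89  1.09]
[19, 21, 22, 21, 14, 18, 16, 46, 91, 114, 129, 130, 128, 124, 112, 76, 113, 134] [-5, -4, -5, -3, -8, -3, -9, 34, 57, 83, 99, 91, 93, 95, 77, 16, -10, -9]
```

Call:
move_arm --pt "0 0 0.004 0 0 0 0" --pt "0 0 0.007 0 0 0 0" --pt "0 0 0.007 0 0 0 0" --pt "0 0 0.007 0 0 0 0"

```text
time_s: 8.55
position: [0.4375, 0.1777, 0.0436]
tcp_rot: [[-0.969, 0.246, -0.0], [0.246, 0.969, -0.0], [0.0, -0.0, -1.0]]
force: [0.2, -0.0, -0.5]
opening: 0.006
grasp_force: 0.0
```

```bash
python3 chk.py s9
```

```text
8.75 [ 0.4376  0.1777  0.0436 -0.2399 -0.6486  0.0754] [ 0.47  0.07  0.35 -0.59]
[27, 20, 21, 8, 14, 18, 22, 0, 46, 101, 133, 132, 127, 129, 107, 78, 110, 131] [-11, -6, -3, 0, -3, -7, 2, 0, 23, 75, 96, 92, 95, 87, 85, 10, -8, -5]
```

Call:
move_arm --pt "0 0 0.004 0 0 0 0" --pt "0 0 0.007 0 0 0 0" --pt "0 0 0.007 0 0 0 0" --pt "0 0 0.007 0 0 0 0"

```text
time_s: 9.08
position: [0.4378, 0.1777, 0.0416]
tcp_rot: [[-0.969, 0.246, 0.0], [0.246, 0.969, 0.0], [-0.0, 0.0, -1.0]]
force: [-0.3, 0.4, 0.9]
opening: 0.005
grasp_force: 0.7
```

```bash
python3 chk.py s10
```

```text
9.2833 [ 0.4378  0.1777  0.0416  0.6178 -0.3097  1.2846] [0.86 0.68 1.38 2.22]
[23, 20, 23, 10, 19, 13, 25, 18, 13, 67, 123, 135, 129, 132, 111, 79, 115, 134] [-1, -2, -7, -3, -6, 1, -3, -8, 0, 40, 94, 99, 90, 96, 78, 15, -9, -5]
```

Contact has started (about 1.3 N at TCP z 0.0416). Pressing 3 mm more.

Call:
move_arm --pt "0 0 0.003 0 0 0 0" --pt "0 0 0.007 0 0 0 0" --pt "0 0 0.01 0 0 0 0" --pt "0 0 0.01 0 0 0 0" --pt "0 0 0.01 0 0 0 0"

```text
time_s: 9.7
position: [0.4377, 0.1777, 0.0386]
tcp_rot: [[-0.969, 0.246, 0.0], [0.246, 0.969, 0.0], [-0.0, 0.0, -1.0]]
force: [0.5, 0.0, 2.9]
opening: 0.004
grasp_force: 1.5
```

```bash
python3 chk.py s11
```

```text
9.9 [0.4378 0.1777 0.0386 0.6179 0.3893 3.2542] [3.53 3.69 3.13 2.67]
[11, 18, 16, 18, 22, 21, 23, 23, 15, 26, 48, 104, 136, 128, 111, 77, 115, 133] [7, -5, 4, -13, -10, 0, -1, -6, 1, -8, 25, 71, 95, 95, 87, 11, -12, -7]
```

About 3.3 N, so roughly 4.5 mm pressed and held. Tip contact corresponds to TCP z ≈ 0.043. Withdrawing straight up, then over to the green button.

Call:
move_arm --pt "0 0 -0.03 0 0 0 0" --pt "0 0 -0.1 0 0 0 0" --pt "0 0 -0.2 0 0 0 0" --pt "0 0 -0.3 0 0 0 0" --pt "0 0 -0.4 0 0 0 0" --pt "0 0 -0.4 0 0 0 0" --pt "0 0 -0.4 0 0 0 0" --pt "0 0 -0.4 0 0 0 0"

```text
time_s: 10.57
position: [0.4366, 0.1776, 0.1584]
tcp_rot: [[-0.969, 0.246, -0.001], [0.246, 0.969, -0.0], [0.001, -0.001, -1.0]]
force: [-0.9, -0.1, -0.0]
opening: 0.006
grasp_force: 0.0
```

Call:
move_arm --pt "-0.1 0.03 0 0 0 0 0" --pt "-0.2 0.06 0 0 0 0 0" --pt "-0.3 0.09 0 0 0 0 0" --pt "-0.4 0.12 0 0 0 0 0" --pt "-0.48 0.15 0 0 0 0 0" --pt "-0.535 0.165 0 0 0 0 0" --pt "-0.535 0.165 0 0 0 0 0" --pt "-0.535 0.165 0 0 0 0 0" --pt "-0.535 0.165 0 0 0 0 0"

```text
time_s: 11.32
position: [0.6028, 0.1859, 0.1566]
tcp_rot: [[-0.969, 0.246, -0.005], [0.246, 0.969, -0.001], [0.005, -0.002, -1.0]]
force: [0.6, 0.6, 0.1]
opening: 0.01
grasp_force: 0.0
```

Run:
```python
from h import *
s=bot.read_state();R=np.array(s['tcp_rot']);p=np.array(s['position']);print(s['time_s'],p,s['force'])
w=cap('wrist')
def comp(c,lo,hi,z,mn=30):
    n,l,st,ce=cv2.connectedComponentsWithStats(cv2.inRange(cv2.cvtColor(c['image'],cv2.COLOR_BGR2HSV),lo,hi))
    for i in range(1,n):
        if st[i,4]>mn: print(st[i],ce[i].round(1),onz(c,ce[i],z).round(4))
comp(w,(45,120,40),(88,255,255),.022)
print(nets.find_in('wrist','green_button_top')[:2])
t=cap('side');comp(t,(10,120,70),(24,255,255),.06);comp(t,(45,120,40),(88,255,255),.022)
a=w['image'];b=t['image'][150:300,200:400];o=np.zeros((384,800,3),np.uint8);o[:,:512]=a;o[:216,512:]=cv2.resize(b,(288,216));cv2.imwrite('pics/g1.png',o)
```

```text
11.3167 [0.60279718 0.18594138 0.15664917] [0.55135086 0.59663548 0.14675217]
[241 165  26  27 564] [253.5 177.9] [0.6052 0.1847 0.022 ]
[{'location': [250.6, 179.3], 'conf': 0.85}]
[ 293  169  135  114 1685] [391.9 245.1] [0.299  0.4126 0.06  ]
[109 192  38  10  57] [122.2 196.3] [0.8752 0.2089 0.06  ]
[303 194  12   9  86] [308.8 198.4] [0.4384 0.1905 0.06  ]
[202 224  28  24 180] [214.9 235.6] [0.6345 0.3956 0.06  ]
[ 282  270   47   56 1345] [304.8 299.6] [0.4737 0.5975 0.06  ]
[490 279  22  18 195] [502.8 286.3] [0.1547 0.5423 0.06  ]
[489 287  21  19 169] [497.5 296.4] [0.1762 0.5715 0.06  ]
[464 298  17  16 134] [471.7 305.7] [0.2262 0.5983 0.06  ]
[490 302  22  23 256] [504.2 311.6] [0.1843 0.6104 0.06  ]
[232 208  13   9  91] [238.  212.4] [0.6045 0.197  0.022 ]
```

View pics/g1.png

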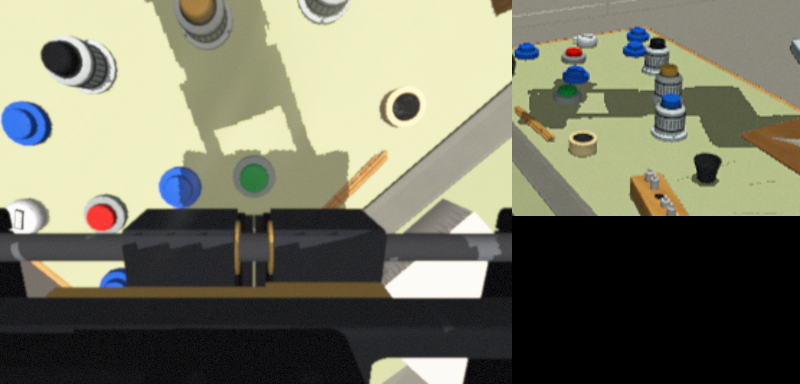

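Wrist view: the green button at (254,178) is centred on the fingers, about (0.605, 0.185). The brass setter is unmoved. Descending to about 8 mm above the button.

Call:
move_arm --pt "0 0 0.1 0 0 0 0" --pt "0 0 0.2 0 0 0 0" --pt "0 0 0.3 0 0 0 0" --pt "0 0 0.38 0 0 0 0" --pt "0 0 0.43 0 0 0 0" --pt "0 0 0.47 0 0 0 0" --pt "0 0 0.49 0 0 0 0" --pt "0 0 0.49 0 0 0 0" --pt "0 0 0.49 0 0 0 0" --pt "0 0 0.49 0 0 0 0"

```text
time_s: 12.3
position: [0.6063, 0.1863, 0.0129]
tcp_rot: [[-0.969, 0.246, 0.002], [0.246, 0.969, 0.0], [-0.002, 0.001, -1.0]]
force: [0.5, -0.1, -0.2]
opening: 0.006
grasp_force: 0.0
```

Run:
```python
from h import *
P=[]
for i in range(4):
    c=cap('side');s=bot.read_state();P.append(np.r_[s['position'],s['force']])
print(s['time_s'],np.mean(P,0).round(4))
cv2.imwrite('pics/g2.png',cv2.resize(c['image'][160:240,190:290],None,fx=6,fy=6,interpolation=cv2.INTER_CUBIC))
```

```text
12.5 [ 0.6062  0.1863  0.0128  0.3854 -0.1129 -0.5725]
```

View pics/g2.png

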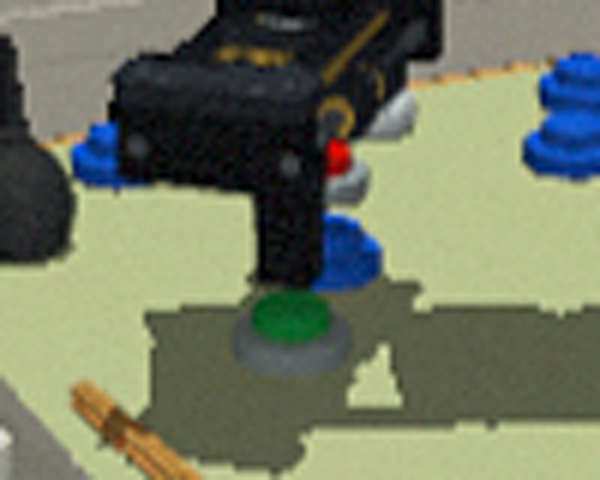

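Tips are just above the green button (tip row ~207, button top ~211), and clear of red and the blue look-alike. Pressing in slow stages.

Call:
move_arm --pt "0 0 0.01 0 0 0 0" --pt "0 0 0.02 0 0 0 0" --pt "0 0 0.027 0 0 0 0" --pt "0 0 0.034 0 0 0 0" --pt "0 0 0.04 0 0 0 0" --pt "0 0 0.04 0 0 0 0" --pt "0 0 0.04 0 0 0 0"

```text
time_s: 13.08
position: [0.6052, 0.1861, -0.0004]
tcp_rot: [[-0.969, 0.246, -0.001], [0.246, 0.969, -0.0], [0.0, -0.0, -1.0]]
force: [0.1, -0.7, 3.5]
opening: 0.01
grasp_force: 1.6
```

```bash
python3 chk.py g3 | head -1
```

```text
13.2833 [ 6.0520e-01  1.8610e-01 -3.0000e-04 -1.3711e+00  4.7000e-02  2.8565e+00] [2.55 3.53 2.81 2.54]
```

Call:
move_arm --pt "0 0 0.003 0 0 0 0" --pt "0 0 0.006 0 0 0 0" --pt "0 0 0.009 0 0 0 0" --pt "0 0 0.01 0 0 0 0" --pt "0 0 0.01 0 0 0 0" --pt "0 0 0.01 0 0 0 0"

```text
time_s: 13.78
position: [0.6052, 0.1861, -0.0032]
tcp_rot: [[-0.969, 0.246, -0.0], [0.246, 0.969, -0.0], [0.0, -0.0, -1.0]]
force: [-3.5, -1.5, 5.5]
opening: 0.004
grasp_force: 2.9
```

```bash
python3 chk.py g4 | head -1
```

```text
13.9833 [ 6.0520e-01  1.8610e-01 -3.2000e-03 -2.2664e+00 -7.9310e-01  5.3799e+00] [5.55 5.47 5.86 4.64]
```

About 5.4 N, essentially fully down. A 0.6 mm nudge to confirm the stop, then back away.

Call:
move_arm --pt "0 0 0.001 0 0 0 0" --pt "0 0 0.002 0 0 0 0" --pt "0 0 0.002 0 0 0 0" --pt "0 0 0.002 0 0 0 0"

```text
time_s: 14.32
position: [0.6052, 0.1861, -0.0032]
tcp_rot: [[-0.969, 0.246, -0.0], [0.246, 0.969, -0.0], [0.0, -0.0, -1.0]]
force: [-2.7, -0.4, 9.5]
opening: 0.002
grasp_force: 4.4
```

Call:
move_arm --pt "0 0 -0.02 0 0 0 0" --pt "0 0 -0.08 0 0 0 0" --pt "0 0 -0.18 0 0 0 0" --pt "0 0 -0.3 0 0 0 0" --pt "0 0 -0.4 0 0 0 0" --pt "0 0 -0.5 0 0 0 0" --pt "0 0 -0.5 0 0 0 0" --pt "0 0 -0.5 0 0 0 0" --pt "0 0 -0.5 0 0 0 0"

```text
time_s: 15.07
position: [0.6048, 0.1861, 0.1452]
tcp_rot: [[-0.969, 0.246, -0.001], [0.246, 0.969, -0.0], [0.001, -0.0, -1.0]]
force: [-0.4, 0.7, -0.1]
opening: 0.005
grasp_force: 0.0
```

Run:
```python
from h import *
t=cap('side');s=bot.read_state();print(s['time_s'],s['position'],s['force'])
h=cv2.cvtColor(t['image'],cv2.COLOR_BGR2HSV)
for lo,hi,p in [((10,120,70),(24,255,255),(308,199)),((45,120,40),(88,255,255),(238,212))]:
    m=cv2.inRange(h,lo,hi);ys,xs=np.nonzero(m[p[1]-12:p[1]+12,p[0]-12:p[0]+12]);print(len(xs),xs.mean()+p[0]-12,ys.mean()+p[1]-12)
print(workorder.hand_in())
```

```text
15.1167 [0.60417287 0.18600582 0.14428672] [-0.08260443  0.14621848 -0.05081327]
85 308.8705882352941 198.49411764705883
90 238.0 212.42222222222222
the job is handed in; nothing more can be done
None
```

Job handed in at about 15 s, with no verdict returned: the brass cap was pressed about 4.5 mm (3.3 N) and sprang back, and the green button was pressed to its stop (9.5 N) and released; in the last picture both stand where they were, and I saw no contact with anything else.

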